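Open the child-resistant solvent jug

ROBOT

A 7-joint arm with a two-finger parallel gripper is mounted at the origin on the work surface. World frame = base frame: x ahead of the robot, y to its left, z up, the work surface at z = 0. Lengths are in m, angles in rad, forces in N, time in s.
With the tool pointing down it reaches from about 0.425 to 0.875 m from the base axis. Payload 4.7 kg.
Tool frame: the origin (TCP) lies midway between the tips of the shut fingers; the grasp point (between the pads) lies 19 mm behind it; z points along the fingers, y is the direction in which the jaws open and shut (so a half turn about z gives the same grasp; the last joint's range is limited). The gripper opens to 87 mm and grips with 3 to 60 N. Pads are 19 mm wide; open, the fingers measure 117 mm over their backs; the gripper's body (75 mm by 190 mm) begins 51 mm behind the grasp point.
Start: joints at [1.162, 0.321, -0.07, 1.45, 0.023, 1.371, -0.057], TCP at [0.267, -0.593, 0.223] pointing down, gripper open.
Joint ranges: [-2.86, 2.86], [-0.3, 2.09], [-1.38, 1.24], [0.06, 2.45], [-1.56, 4.7], [0.09, 2.05], [-2.69, 2.69]. Speed limits (rad/s): [2.57, 2.57, 3.14, 3.14, 3.14, 3.14, 3.14].

INTERFACE

Orientations are given as a rotation vector (axis times angle).
In Python, from bench import * gives the robot as it stands. The module is installed in compiled form; this text tells all that it offers.
- The arm moves only by the tool play_rows, never from a script. Its argument "series" is one flat list of numbers, 7 for each row, row after row: the opening in per cent of the stroke, from 0 (shut) to 100 (fully open), then the shift along the tool's x, y, z in m, then the turn, a rotation vector about the tool's x, y, z in degrees. In form: [fingers, tx, ty, tz, rx, ry, rz, fingers, tx, ty, tz, rx, ry, rz, ...]. A call has 1 to 10 rows; each row is the pose to reach, as a shift and turn from the pose commanded when the call began, along the tool's axes at that moment; what a row does not reach only later rows make up. A row lasts 1/12 s, in which the tool goes at most 41.7 mm and 7.16 degrees, less where a joint would pass 70% of its speed; a pose out of reach is approached as far as the arm can. A call with a gripper value outside its range is refused whole. The fingers move at their own pace and stop on an object; "force" is the grip in N (left out, the last holds). Time passes only in rows, so rows that repeat a pose let the fingers close. It gives the time, the measured TCP pose, the force and the opening at its end, in the units of the state.
- get_state(): the state, without advancing time (a new reading comes with each control period).
- get_image(name): name is "scene" or "top"; returns a dict with "frame" (480x640x3 uint8, red, green, blue), "fx", "fy", "cx", "cy" (pixels), "R" (3x3) and "t" (3): a world point X has camera coordinates R X + t. Camera axes: x right, y down, z forward; pixel columns grow to the right and rows downward; lengths in m; the calibration is good to about 2 mm. A picture is of the moment at which its call begins. There is no depth.
- close_job(): hands the job in, once; it reports no verdict.
The state is a dict: "time": time; "joint_positions": joint angles; "qd": joint speeds; "joint_torque": joint torques, N m; "position": TCP position; "tool_rot": TCP orientation; "ft_force": force on the tool from outside, world axes, zero at the start; "torque": the same for the moment, N m; "grip_width": opening from 0.0 (shut) to 1.0 (fully open).
Only numpy, scipy, OpenCV 4.12 (cv2) and the standard library are available. Lean on these libraries where they do the work, as an engineer would, in place of code of your own. Each camera call takes 0.05 s, during which the arm holds its last target.

TASK

Open the solvent jug: press its child-resistant cap down firmly until you feel it bottom, but never ram it (the neck cracks at about 35 N), turn it anticlockwise while it is held down until it comes free, and lift it off. Then set the cap down gently, upright, inside the shallow steel tray, let go of it, and leave the other things on the bench alone.

Things in the scene. Friction and masses are not known exactly. Their poses are not given: they have to be found in the camera images.
- neck (a point): point on the vertical axis of the jug's neck, at the underside of the closed cap, 172 mm above the bench, z up. White square jug, 94 mm wide, shoulder top 150 mm high. Neck and jug do not turn or sink but give up to 3 mm sideways (1.5 N/mm). Cap and jug pressed together with more than 35 N crack the neck
- holder: steel holder 118 mm square, 34 mm high, fixed to the bench, in which the jug stands; origin at the centre of its underside, below the neck; z up
- cap_center (a point): centre (half-way up) of the loose grey ribbed round cap on the neck: 43 mm tall, axis z, about 60 g; underside 21.5 mm below, top 21.5 mm above. Grip its solid head, 52 mm diameter, 5.5 to 21.5 mm above this point; the skirt below is 50 mm wide. Drawn up 12 mm in the freed position its lugs are out; 38 mm clears the whole skirt
- cap_top (a point): centre of the cap's flat top. Pressing: a spring lifts the cap with about 11 N at rest, 0.4 N more per mm, under 17 N in all. The hidden lock lets go 2 to 13 mm below rest (differs per jug); 1.6 mm deeper is a firm bottom, a steep rise of force. Held there at 20 to 27 N it turns anticlockwise (seen from above)
- lugs (a point): point on the cap's axis at its underside. Turning: pressed to the bottom, the cap turns from its closed position to a firm stop at about 1.35 rad. Anywhere from 0.95 rad to the stop it is free: the spring lifts it up to 3 mm and it can be drawn straight up. Turned less than 0.85 rad, or not pressed past the lock, it cannot come off; forcing it on against the stop strains the neck too
- tray_in (a point): centre of the inner floor of the shallow square steel tray (160 mm square outside, 154 mm inside, rim 12 mm above the bench, floor 3 mm thick), lying loose on the bench, 0.7 kg; z up
- probe: bystander: aluminium cylinder probe standing on the bench, 35 mm diameter, 62 mm tall, origin at the centre of its underside; to be left alone
- sample_jar: bystander: amber glass jar with cap, 60 mm diameter, 80 mm tall, origin at the centre of its underside; to be left alone
- petri: bystander: clear shallow dish, 90 mm diameter, 16 mm tall, origin at the centre of its underside; to be left alone
Things that resemble listed ones, but are neither listed nor needed, are in the scene too. Leave any orange look-alike of the holder alone. Leave any green look-alike of the part that bears cap_center alone.

How it is judged:
On the way, in this order (a step that is already met when the one before it is completed fails the run):
1. the cap, still down on the neck, has been turned past its lock (angle between the x axis of cap_center and the x axis of neck, either way round above 0.75 rad and z of cap_center in the frame of neck below 0.0285 m and horizontal distance between cap_center and neck below 0.005 m), for 0.05 s.
2. the cap has been lifted clear of the neck (z of cap_center in the frame of neck above 0.05 m), for 0.05 s.
At the end, for the whole second after the job is handed in: The cap stands upright (within 0.12 rad) on the floor of the tray, wholly inside the rim (its centre within 52 mm of the tray's centre), released and at rest (horizontal distance between cap_center and tray_in below 0.052 m and z of cap_center in the frame of tray_in between 0.0175 and 0.0255 m and angle between cap_center's own z axis and vertical below 0.12 rad and linear speed of cap below 0.02 m/s and contact force between the fingers and cap below 0.1 N); the robot touches nothing.
It fails at once if cap and jug pressed on one another with more than 35 N (the neck cracks) (contact force between cap and holder above 35 N).
It fails at once if the cap dropped or thrown (moving faster than 0.6 m/s, not held, away from the neck) (linear speed of cap above 0.6 m/s and contact force between the fingers and cap below 0.1 N and horizontal distance between cap_center and neck above 0.04 m).
It fails at once if the tray pushed more than 40 mm (distance of tray_in from where it was at the start of the episode above 0.04 m).
It fails at once if a bystander moved by more than 15 mm (distance of any of probe, sample_jar, petri from where it was at the start of the episode above 0.015 m).
It also fails if it takes over 72 s, if anything falls off the work surface, if the arm or the gripper's body presses on something with over 40 N, if the wrist force passes 120 N, or if a joint passes its speed limit or range.

## Working session

There is one attempt and no reset: what is moved stays moved. The work goes in short steps, Python scripts to look and compute and a tool call to move; the robot and the scene stay as the last step left them, time stands still between calls to the robot, and variables do not carry over. Pictures are saved under pics/ and viewed, and the job is handed in when it is done.

Besides the shell and the picture viewer there is one more tool, called by a JSON object that holds its "fn" and its "kwargs", one argument or row to a line. play_rows: Moves the arm, as the interface text tells. Its arguments: {"type":"object","properties":{"series":{"type":"array"},"force":{"type":"number"}},"required":["series"]}

```bash
mkdir -p pics
python3 - <<'E'
from bench import *
import cv2,numpy as np
for n in("scene","top"):
    d=get_image(n); cv2.imwrite(f"pics/{n}0.png",d["frame"][:,:,::-1])
    np.savez(f"{n}0.npz",**d)
    print(n,d["fx"],d["fy"],d["cx"],d["cy"],np.round(d["R"],4).tolist(),np.round(d["t"],4).tolist())
print(get_state())
E
```

```text
scene 591.1988610330538 591.1988610330538 316.6640092315465 241.17555275052874 [[-0.2929, 0.9559, -0.0207], [0.6432, 0.181, -0.744], [-0.7074, -0.2312, -0.6679]] [0.2289, -0.2485, 1.4967]
top 433.428848048719 433.428848048719 330.78371609615067 240.2221514180537 [[0.0085, -0.9997, -0.0244], [-0.9917, -0.0053, -0.1282], [0.128, 0.0253, -0.9915]] [-0.0695, 0.5632, 0.8983]
{'time': 0.1, 'joint_positions': array([ 1.16213267,  0.32172947, -0.070082  ,  1.45153212,  0.02260875,
        1.37079999, -0.05693284]), 'qd': array([-0.00095632, -0.00315003, -0.00131655, -0.00179917,  0.00072675,
       -0.00017939, -0.00029929]), 'joint_torque': array([ 1.05798488e-03, -4.92571378e+01, -4.05037813e-01, -3.13397241e+01,
       -6.41825167e-02,  3.95281019e-02,  7.98700898e-05]), 'position': array([ 0.26643573, -0.59235186,  0.22159395]), 'tool_rot': array([-3.07008454e+00, -6.58791583e-01,  7.09672845e-04]), 'ft_force': array([ 0.24311076,  0.28870615, -0.91732645]), 'torque': array([ 0.00739557,  0.03403938, -0.02289979]), 'grip_width': 1.0008215207787707}
```

View pics/scene0.png

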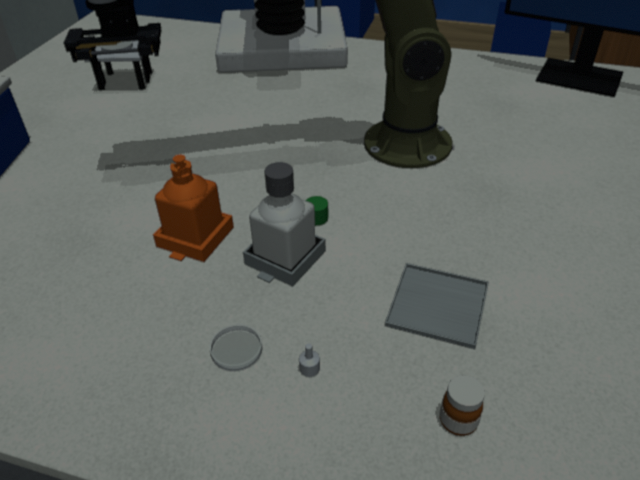

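View pics/top0.png

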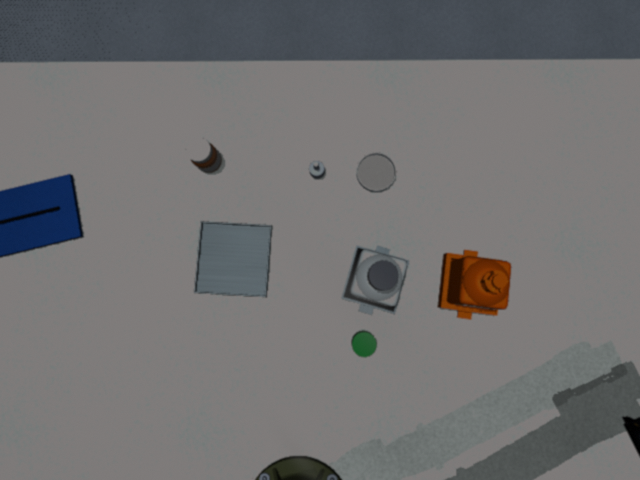

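Candidates:
- **Jugs:** the white jug with a dark grey cap, at scene (279,178) / top (383,276), and an orange one at scene (187,205) / top (487,283). The white one fits.
- **Caps:** a green cap look-alike sits at top (364,344), to be left alone. The target is the grey cap on the white jug.
- **Tray:** the steel square at top (234,259).

Next I measure these and confirm the cap in a crop.

```bash
cat > h.py <<'E'
import numpy as np,cv2
def ray(d,u,v):
    R=d["R"];t=d["t"];c=-R.T@t
    w=R.T@np.array([(u-d["cx"])/d["fx"],(v-d["cy"])/d["fy"],1.]);return c,w/np.linalg.norm(w)
def plane(d,u,v,z):
    c,w=ray(d,u,v);return c+w*(z-c[2])/w[2]
def proj(d,X):
    p=d["R"]@np.array(X)+d["t"];return np.array([d["fx"]*p[0]/p[2]+d["cx"],d["fy"]*p[1]/p[2]+d["cy"]])
def tri(p):
    A=0;b=0
    for d,u,v in p:
        c,w=ray(d,u,v);P=np.eye(3)-np.outer(w,w);A=A+P;b=b+P@c
    return np.linalg.solve(A,b)
E
python3 - <<'E'
from h import *
S=dict(np.load("scene0.npz"));T=dict(np.load("top0.npz"))
s=S["frame"][130:300,220:350,::-1];t=T["frame"][230:330,330:430,::-1]
a=cv2.resize(s,(390,510),interpolation=2);b=cv2.resize(t,(400,400),interpolation=2)
o=np.zeros((510,790,3),np.uint8);o[:,:390]=a;o[:400,390:]=b;cv2.imwrite("pics/crop1.png",o)
# cap: dark pixels near the site
g=cv2.cvtColor(T["frame"],cv2.COLOR_RGB2GRAY);print(g[276,360:410].tolist());print(g[255:300,383].tolist())
gs=cv2.cvtColor(S["frame"],cv2.COLOR_RGB2GRAY);print(gs[155:200,279].tolist());print(gs[172,260:300].tolist())
print(T["frame"][259,190:210].tolist())
E
```

```text
[106, 107, 110, 111, 114, 115, 101, 65, 42, 55, 61, 63, 63, 61, 62, 62, 61, 63, 61, 61, 60, 61, 60, 60, 59, 60, 59, 58, 59, 59, 58, 59, 58, 58, 57, 58, 56, 61, 76, 89, 92, 92, 97, 82, 67, 82, 111, 123, 123, 124]
[81, 93, 95, 98, 93, 76, 61, 58, 58, 58, 57, 59, 57, 59, 58, 58, 58, 59, 60, 60, 60, 60, 59, 60, 61, 60, 60, 60, 61, 61, 61, 61, 62, 61, 59, 62, 75, 79, 88, 102, 103, 100, 99, 97, 98]
[106, 106, 106, 106, 105, 105, 94, 71, 56, 54, 55, 55, 55, 56, 54, 55, 55, 56, 55, 57, 57, 56, 54, 47, 34, 31, 32, 32, 32, 32, 31, 30, 29, 31, 30, 30, 31, 30, 31, 32, 31, 34, 48, 64, 68]
[120, 120, 120, 114, 81, 57, 54, 55, 56, 55, 55, 56, 55, 55, 56, 55, 55, 56, 56, 56, 55, 56, 56, 56, 55, 55, 55, 56, 55, 55, 55, 50, 51, 84, 113, 120, 120, 120, 121, 121]
[[124, 124, 123], [124, 124, 123], [125, 124, 123], [126, 124, 123], [127, 123, 123], [124, 122, 121], [114, 113, 114], [93, 98, 100], [63, 69, 72], [64, 71, 75], [81, 90, 96], [87, 98, 103], [88, 98, 104], [88, 99, 103], [88, 98, 103], [89, 99, 104], [89, 99, 104], [89, 98, 103], [88, 98, 103], [89, 100, 105]]
```

View pics/crop1.png

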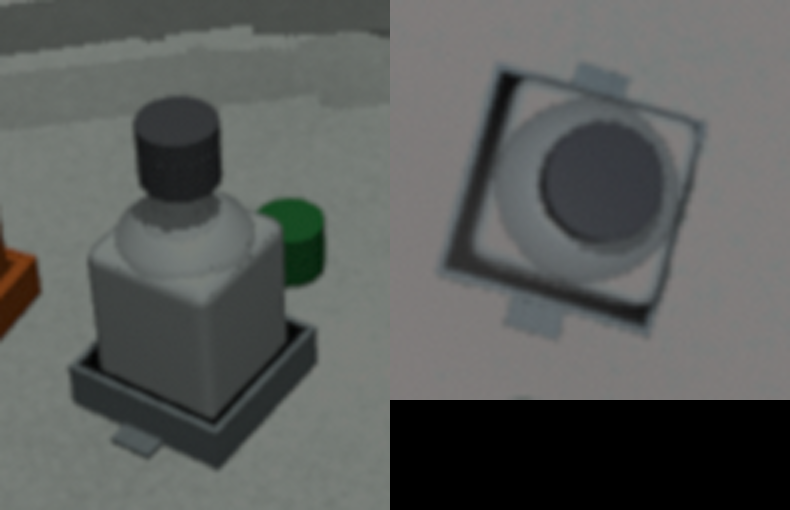

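The crop shows the grey round cap on the white jug in its steel holder: the top face is at top-view pixel (382,276) and scene pixel (279,171). The green one stands behind it on the bench.

Run:
```python
from h import *
S=dict(np.load("scene0.npz"));T=dict(np.load("top0.npz"))
def blob(m,seed):
    n,l,st,ce=cv2.connectedComponentsWithStats(m.astype(np.uint8));i=l[seed[1],seed[0]]
    return (l==i).astype(np.uint8)
g=cv2.cvtColor(T["frame"],cv2.COLOR_RGB2GRAY)
m=(g>50)&(g<72); m=cv2.morphologyEx(m.astype(np.uint8),cv2.MORPH_OPEN,np.ones((9,9)))
b=blob(m,(383,276));c=max(cv2.findContours(b,0,1)[0],key=len);e=cv2.fitEllipse(c);print("top ell",e)
gs=cv2.cvtColor(S["frame"],cv2.COLOR_RGB2GRAY)
ms=(gs>44)&(gs<70);ms=cv2.morphologyEx(ms.astype(np.uint8),cv2.MORPH_OPEN,np.ones((5,5)))
b=blob(ms,(279,171));c=max(cv2.findContours(b,0,1)[0],key=len);es=cv2.fitEllipse(c);print("scene ell",es)
pt=plane(T,*e[0],.215);ps=plane(S,*es[0],.215);print("cap",pt,ps,"tri",tri([(T,*e[0]),(S,*es[0])]))
# radius check, modelled
for nm,d in(("T",T),("S",S)):
  for P in(pt,ps):
    q=[proj(d,[P[0]+.026*np.cos(a),P[1]+.026*np.sin(a),.215]) for a in np.linspace(0,6.28,40)]
    print(nm,cv2.fitEllipse(np.float32(q)))
# tray
f=T["frame"].astype(int);m=((f[:,:,2]-f[:,:,0])>8)&(f.sum(2)<340)
m=cv2.morphologyEx(m.astype(np.uint8),cv2.MORPH_CLOSE,np.ones((5,5)))
b=blob(m,(234,259));c=max(cv2.findContours(b,0,1)[0],key=len);r=cv2.minAreaRect(c);print(r,cv2.contourArea(c))
print("tray",plane(T,*r[0],.012),[plane(T,*p,.012).round(3).tolist() for p in cv2.boxPoints(r)])
# others
for n,u,v,z in(("jarT",207,158,.04),("petri",376,172,.01),("probe",317,170,.03),("green",364,344,.043)):print(n,plane(T,u,v,z))
for n,u,v,z in(("tray",437,304,.006),("green",317,203,.043),("petri",236,347,.01)):print("S",n,plane(S,u,v,z))
H=[(502-390)/4+330,66/4+230],[(705-390)/4+330,125/4+230],[(650-390)/4+330,332/4+230],[(442-390)/4+330,270/4+230]
P=[plane(T,*h,.034) for h in H];print("holder",np.mean(P,0),np.degrees(np.arctan2(*(P[0]-P[3])[[1,0]])))
```

```text
top ell ((383.2080078125, 275.325927734375), (28.45274543762207, 30.11941146850586), 147.50296020507812)
scene ell ((278.1619567871094, 170.28306579589844), (15.195221900939941, 26.75395393371582), 86.21575164794922)
cap [ 0.48036296 -0.16057455  0.215     ] [ 0.48411494 -0.15778713  0.215     ] tri [ 0.4802761  -0.16015714  0.21201031]
T ((383.2219543457031, 275.3941650390625), (30.20692253112793, 30.642404556274414), 133.7858123779297)
T ((381.5763854980469, 273.189208984375), (30.181978225708008, 30.59960174560547), 132.58291625976562)
S ((277.393310546875, 169.01889038085938), (16.82237434387207, 29.32016372680664), 86.1079330444336)
S ((278.1538391113281, 170.44003295898438), (16.929550170898438, 29.410863876342773), 86.13784790039062)
((232.81129455566406, 258.60076904296875), (71.31170654296875, 71.56112670898438), 3.9004933834075928) 4844.5
tray [0.52464852 0.15109132 0.012     ] [[0.451, 0.232, 0.012], [0.61, 0.229, 0.012], [0.599, 0.069, 0.012], [0.442, 0.075, 0.012]]
jarT [0.74516017 0.20986441 0.04      ]
petri [ 0.72253816 -0.16559615  0.01      ]
probe [ 0.7210729  -0.03363016  0.03      ]
green [ 0.34663461 -0.13639414  0.043     ]
S tray [0.52896098 0.15337951 0.006     ]
S green [ 0.34719519 -0.13137446  0.043     ]
S petri [ 0.72552197 -0.16167336  0.01      ]
holder [ 0.48047783 -0.16283076  0.034     ] -16.222919798795825
```

```bash
cat > go.py <<'E'
import sys
from bench import *
from h import *
from scipy.spatial.transform import Rotation as Ro
def go(x,y,z,yaw):  # yaw: azimuth of tool y (deg)
    s=get_state();R=Ro.from_rotvec(s["tool_rot"]);p=np.array(s["position"])
    a=np.radians(yaw);ty=np.array([np.cos(a),np.sin(a),0]);tz=np.array([0,0,-1.]);tx=np.cross(ty,tz)
    G=Ro.from_matrix(np.column_stack([tx,ty,tz]))
    print("t",round(s["time"],2),"p",p.round(4),"yaw",np.degrees(np.arctan2(*R.as_matrix()[[1,0],1])).round(2),"tilt",np.degrees(np.arccos(-R.as_matrix()[2,2])).round(2),"F",s["ft_force"].round(2),"T",s["torque"].round(2),"w",round(s["grip_width"],4),"q",s["joint_positions"].round(2))
    print("shift",(R.inv().apply(np.array([x,y,z])-p)).round(4),"turn",np.degrees((R.inv()*G).as_rotvec()).round(2))
if __name__=="__main__":go(*map(float,sys.argv[1:5]))
E
python3 go.py .481 -.16 .27 -51
```

```text
t 0.1 p [ 0.2664 -0.5924  0.2216] yaw -65.78 tilt 0.1 F [ 0.24  0.29 -0.92] T [ 0.01  0.03 -0.02] w 1.0008 q [ 1.16  0.32 -0.07  1.45  0.02  1.37 -0.06]
shift [ 0.3731 -0.3063 -0.0479] turn [-1.000e-01 -1.000e-02 -1.478e+01]
```

{"fn": "play_rows", "kwargs": {
  "series": [100,0,0,-0.04,0,0,0,100,0.03,-0.03,-0.07,0,0,-2,100,0.06,-0.05,-0.07,0,0,-4,100,0.09,-0.075,-0.07,0,0,-6,100,0.12,-0.1,-0.07,0,0,-8,100,0.15,-0.125,-0.07,0,0,-10,100,0.18,-0.15,-0.07,0,0,-12,100,0.21,-0.175,-0.07,0,0,-14,100,0.24,-0.2,-0.07,0,0,-15,100,0.27,-0.22,-0.07,0,0,-15],
  "force": 50
}}

```text
time: 0.93
position: [0.4228, -0.2788, 0.2924]
tool_rot: [-2.958, -1.057, 0.001]
ft_force: [1.3, 0.2, 0.7]
grip_width: 0.996
```

```bash
python3 go.py .481 -.16 .27 -51
```

```text
t 0.93 p [ 0.4228 -0.2788  0.2924] yaw -50.69 tilt 0.03 F [1.32 0.22 0.74] T [-0.01 -0.04 -0.02] w 0.9962 q [ 0.87  0.   -0.34  1.68  0.    1.46 -0.35]
shift [ 0.1203 -0.055   0.0224] turn [-0.02  0.03  0.31]
```

{"fn": "play_rows", "kwargs": {
  "series": [100,0.025,-0.012,0,0,0,0,100,0.05,-0.024,0,0,0,0,100,0.075,-0.036,0,0,0,0,100,0.1,-0.046,0,0,0,0,100,0.115,-0.053,0.01,0,0,0,100,0.12,-0.055,0.02,0,0,0,100,0.12,-0.055,0.022,0,0,0,100,0.12,-0.055,0.022,0,0,0,100,0.12,-0.055,0.022,0,0,0]
}}

```text
time: 1.68
position: [0.4799, -0.1647, 0.2702]
tool_rot: [-2.961, -1.051, 0.002]
ft_force: [0.9, -0.3, 0.7]
grip_width: 1.002
```

```bash
python3 go.py .481 -.16 .19 -51;  python3 - <<'E'
from bench import *
import cv2,numpy as np
o=[]
for n in("scene","top"):
    d=get_image(n); np.savez(f"{n}1.npz",**d); f=d["frame"][:,:,::-1]
    f=f[90:240,200:360] if n=="scene" else f[200:350,300:460]
    o.append(cv2.resize(f,(400,375),interpolation=2))
cv2.imwrite("pics/c2.png",np.hstack(o))
E
```

```text
t 1.68 p [ 0.4799 -0.1647  0.2702] yaw -50.93 tilt 0.07 F [ 0.89 -0.27  0.69] T [-0.02  0.01 -0.02] w 1.0016 q [ 0.74  0.02 -0.46  1.71  0.01  1.42 -0.61]
shift [ 0.0039 -0.0029  0.0802] turn [-0.02  0.06  0.07]
```

View pics/c2.png

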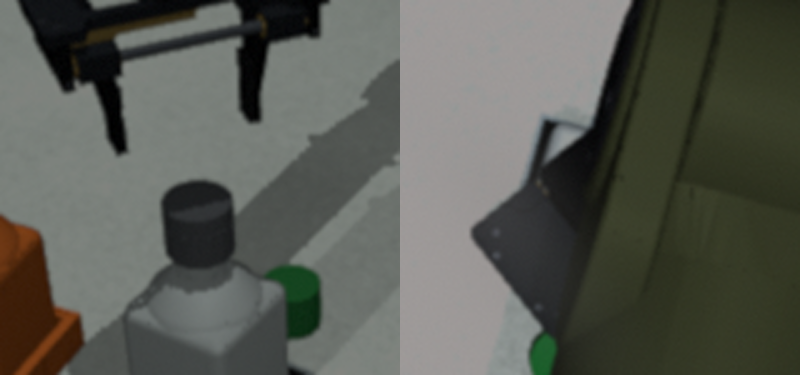

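Run:
```python
from h import *
S=dict(np.load("scene1.npz"))
P=np.array([.4799,-.1647,.2702]);a=np.radians(-51);y=np.array([np.cos(a),np.sin(a),0])*.0435
print(proj(S,P),proj(S,P+y),proj(S,P-y))
for q in((122,152),(252,121)):print(200+q[0]/2.5,90+q[1]/2.5)
```

```text
[273.14147942 141.79504074] [248.87288332 147.4221144 ] [296.86383556 136.29462181]
248.8 150.8
300.8 138.4
```

{"fn": "play_rows", "kwargs": {
  "series": [100,0.0035,-0.003,0.015,0,0,0,100,0.0035,-0.003,0.03,0,0,0,100,0.0035,-0.003,0.045,0,0,0,100,0.0035,-0.003,0.06,0,0,0,100,0.0035,-0.003,0.072,0,0,0,100,0.0035,-0.003,0.08,0,0,0,100,0.0035,-0.003,0.082,0,0,0,100,0.0035,-0.003,0.082,0,0,0,100,0.0035,-0.003,0.082,0,0,0]
}}

```text
time: 2.53
position: [0.4821, -0.1586, 0.1892]
tool_rot: [2.959, 1.054, 0.001]
ft_force: [-0.3, 0.5, -0.6]
grip_width: 1.0
```

```bash
python3 go.py .4805 -.16 .188 -51
```

```text
t 2.53 p [ 0.4821 -0.1586  0.1892] yaw -50.79 tilt 0.06 F [-0.28  0.52 -0.63] T [ 0.03 -0.05 -0.  ] w 0.9998 q [ 0.73  0.06 -0.48  1.83  0.03  1.26 -0.64]
shift [-0.0021  0.0001  0.0012] turn [ 0.05 -0.03  0.21]
```

{"fn": "play_rows", "kwargs": {
  "series": [100,-0.002,0,0.001,0,0,0,100,-0.002,0,0.001,0,0,0,50,-0.002,0,0.001,0,0,0,50,-0.002,0,0.001,0,0,0,50,-0.002,0,0.001,0,0,0,50,-0.002,0,0.001,0,0,0,50,-0.002,0,0.001,0,0,0,50,-0.002,0,0.001,0,0,0,50,-0.002,0,0.001,0,0,0,50,-0.002,0,0.001,0,0,0],
  "force": 5
}}

```text
time: 3.37
position: [0.4802, -0.1597, 0.1876]
tool_rot: [2.959, 1.054, 0.0]
ft_force: [0.3, 0.3, -0.2]
grip_width: 0.591
```

```bash
python3 go.py .4805 -.16 .188 -51
```

```text
t 3.37 p [ 0.4802 -0.1597  0.1876] yaw -50.78 tilt 0.02 F [ 0.28  0.28 -0.17] T [-0.05 -0.06  0.02] w 0.5911 q [ 0.73  0.06 -0.47  1.84  0.03  1.25 -0.64]
shift [ 0.0001  0.0004 -0.0004] turn [ 0.02 -0.    0.22]
```

{"fn": "play_rows", "kwargs": {
  "series": [30,0,0,0,0,0,0,30,0,0,0,0,0,0,30,0,0,0,0,0,0,30,0,0,0,0,0,0,30,0,0,0,0,0,0],
  "force": 58
}}

```text
time: 3.78
position: [0.4801, -0.1597, 0.1876]
tool_rot: [2.959, 1.054, 0.0]
ft_force: [0.7, -0.5, 0.6]
grip_width: 0.581
```

```bash
python3 go.py .4805 -.16 .188 -51
```

```text
t 3.78 p [ 0.4801 -0.1597  0.1876] yaw -50.77 tilt 0.01 F [ 0.73 -0.49  0.57] T [-0.12 -0.1   0.07] w 0.5812 q [ 0.73  0.06 -0.47  1.84  0.03  1.25 -0.64]
shift [ 0.0001  0.0005 -0.0004] turn [0.01 0.   0.23]
```

{"fn": "play_rows", "kwargs": {
  "series": [30,0,0,0.0005,0,0,0,30,0,0,0.001,0,0,0,30,0,0,0.0015,0,0,0,30,0,0,0.002,0,0,0,30,0,0,0.002,0,0,0,30,0,0,0.002,0,0,0]
}}

```text
time: 4.28
position: [0.4811, -0.1599, 0.1874]
tool_rot: [2.957, 1.054, 0.003]
ft_force: [-0.5, -0.2, 8.8]
grip_width: 0.581
```

```bash
python3 go.py .4805 -.16 .188 -51
```

```text
t 4.28 p [ 0.4811 -0.1599  0.1874] yaw -50.77 tilt 0.17 F [-0.53 -0.2   8.76] T [-0.01  0.21 -0.03] w 0.581 q [ 0.73  0.06 -0.48  1.84  0.03  1.25 -0.64]
shift [-0.0005 -0.0003 -0.0006] turn [ 0.15 -0.07  0.23]
```

{"fn": "play_rows", "kwargs": {
  "series": [30,0,0,0.0005,0,0,0,30,0,0,0.001,0,0,0,30,0,0,0.0015,0,0,0,30,0,0,0.002,0,0,0,30,0,0,0.002,0,0,0,30,0,0,0.002,0,0,0]
}}

```text
time: 4.78
position: [0.4815, -0.16, 0.1859]
tool_rot: [2.957, 1.054, 0.004]
ft_force: [-1.3, -0.5, 9.4]
grip_width: 0.581
```

{"fn": "play_rows", "kwargs": {
  "series": [30,0,0,0.0005,0,0,0,30,0,0,0.001,0,0,0,30,0,0,0.0015,0,0,0,30,0,0,0.002,0,0,0,30,0,0,0.002,0,0,0,30,0,0,0.002,0,0,0]
}}

```text
time: 5.28
position: [0.4815, -0.16, 0.1841]
tool_rot: [2.956, 1.054, 0.004]
ft_force: [-1.2, -1.5, 11.4]
grip_width: 0.576
```

{"fn": "play_rows", "kwargs": {
  "series": [30,0,0,0.0005,0,0,0,30,0,0,0.001,0,0,0,30,0,0,0.0015,0,0,0,30,0,0,0.002,0,0,0,30,0,0,0.002,0,0,0,30,0,0,0.002,0,0,0]
}}

```text
time: 5.78
position: [0.4816, -0.1601, 0.1822]
tool_rot: [2.956, 1.053, 0.005]
ft_force: [-1.5, 0.6, 12.7]
grip_width: 0.582
```

{"fn": "play_rows", "kwargs": {
  "series": [30,0,0,0.0005,0,0,0,30,0,0,0.001,0,0,0,30,0,0,0.0015,0,0,0,30,0,0,0.002,0,0,0,30,0,0,0.002,0,0,0,30,0,0,0.002,0,0,0]
}}

```text
time: 6.28
position: [0.4818, -0.1601, 0.1805]
tool_rot: [2.956, 1.053, 0.005]
ft_force: [-1.7, 1.2, 14.0]
grip_width: 0.58
```

{"fn": "play_rows", "kwargs": {
  "series": [30,0,0,0.0005,0,0,0,30,0,0,0.001,0,0,0,30,0,0,0.0015,0,0,0,30,0,0,0.0015,0,0,0,30,0,0,0.0015,0,0,0]
}}

```text
time: 6.7
position: [0.4824, -0.1603, 0.1803]
tool_rot: [2.955, 1.053, 0.007]
ft_force: [-2.4, -0.6, 19.2]
grip_width: 0.581
```

{"fn": "play_rows", "kwargs": {
  "series": [30,0,0,0.0005,0,0,0,30,0,0,0.001,0,0,0,30,0,0,0.0015,0,0,0,30,0,0,0.0015,0,0,0,30,0,0,0.0015,0,0,0]
}}

```text
time: 7.12
position: [0.4832, -0.1604, 0.1801]
tool_rot: [2.954, 1.052, 0.009]
ft_force: [-3.5, 1.4, 24.3]
grip_width: 0.583
```

{"fn": "play_rows", "kwargs": {
  "series": [30,-0.0015,-0.001,0,0,0,0,30,-0.0015,-0.001,0,0,0,-2,30,-0.0015,-0.001,0,0,0,-4,30,-0.0015,-0.001,0,0,0,-6,30,-0.0015,-0.001,0,0,0,-6]
}}

```text
time: 7.53
position: [0.482, -0.1606, 0.1801]
tool_rot: [2.893, 1.207, 0.011]
ft_force: [-0.5, 1.0, 21.8]
grip_width: 0.584
```

```bash
python3 go.py .4805 -.16 .18 -51
```

```text
t 7.53 p [ 0.482  -0.1606  0.1801] yaw -44.69 tilt 0.56 F [-0.5   0.97 21.83] T [0.25 0.47 0.02] w 0.5838 q [ 0.73  0.06 -0.48  1.85  0.03  1.23 -0.54]
shift [-0.0006 -0.0015  0.0001] turn [ 0.51 -0.23  6.31]
```

{"fn": "play_rows", "kwargs": {
  "series": [30,0,0,0.0004,0,0,-2,30,0,0,0.0004,0,0,-5,30,0,0,0.0004,0,0,-8,30,0,0,0.0004,0,0,-11,30,0,0,0.0004,0,0,-14,30,0,0,0.0004,0,0,-16,30,0,0,0.0004,0,0,-16]
}}

```text
time: 8.12
position: [0.4825, -0.1607, 0.1801]
tool_rot: [2.695, 1.598, 0.01]
ft_force: [-1.5, 0.6, 24.2]
grip_width: 0.579
```

```bash
python3 go.py .4805 -.16 .18 -51
```

```text
t 8.12 p [ 0.4825 -0.1607  0.1801] yaw -28.68 tilt 0.63 F [-1.49  0.57 24.18] T [0.17 0.31 0.03] w 0.5791 q [ 0.74  0.06 -0.49  1.85  0.03  1.23 -0.26]
shift [-0.0004 -0.0021  0.0001] turn [ 0.6  -0.19 22.32]
```

{"fn": "play_rows", "kwargs": {
  "series": [30,0,0,0,0,0,-3,30,0,0,0,0,0,-6,30,0,0,0,0,0,-9,30,0,0,0,0,0,-12,30,0,0,0,0,0,-15,30,0,0,0,0,0,-18,30,0,0,0,0,0,-20,30,0,0,0,0,0,-20]
}}

```text
time: 8.78
position: [0.4827, -0.1605, 0.1802]
tool_rot: [2.375, 2.041, 0.008]
ft_force: [-0.7, 1.1, 23.9]
grip_width: 0.581
```

```bash
python3 go.py .4805 -.16 .18 -51
```

```text
t 8.78 p [ 0.4827 -0.1605  0.1802] yaw -8.67 tilt 0.65 F [-0.71  1.07 23.93] T [0.18 0.15 0.04] w 0.5815 q [ 0.75  0.06 -0.5   1.85  0.03  1.23  0.09]
shift [ 0.0002 -0.0023  0.0001] turn [ 0.65 -0.09 42.33]
```

{"fn": "play_rows", "kwargs": {
  "series": [30,0,0,0,0,0,-3,30,0,0,0,0,0,-6,30,0,0,0,0,0,-9,30,0,0,0,0,0,-12,30,0,0,0,0,0,-15,30,0,0,0,0,0,-18,30,0,0,0,0,0,-21,30,0,0,0,0,0,-23,30,0,0,0,0,0,-23]
}}

```text
time: 9.53
position: [0.4828, -0.1604, 0.1801]
tool_rot: [1.92, 2.473, 0.005]
ft_force: [-0.9, 2.2, 23.8]
grip_width: 0.581
```

```bash
python3 go.py .4805 -.16 .18 -51
```

```text
t 9.53 p [ 0.4828 -0.1604  0.1801] yaw 14.33 tilt 0.65 F [-0.89  2.16 23.84] T [ 0.25  0.08 -0.04] w 0.5814 q [ 0.77  0.06 -0.52  1.85  0.03  1.23  0.49]
shift [ 0.001  -0.0021  0.0001] turn [6.800e-01 3.000e-02 6.533e+01]
```

{"fn": "play_rows", "kwargs": {
  "series": [30,0,0,-0.002,0,0,0,30,0,0,-0.004,0,0,0,30,0,0,-0.006,0,0,0,30,0,0,-0.008,0,0,0,30,0,0,-0.01,0,0,0,30,0,0,-0.012,0,0,0,30,0,0,-0.014,0,0,0,30,0,0,-0.015,0,0,0,30,0,0,-0.015,0,0,0]
}}

```text
time: 10.28
position: [0.4795, -0.1599, 0.1904]
tool_rot: [1.927, 2.477, 0.002]
ft_force: [1.3, 1.0, 7.2]
grip_width: 0.58
```

```bash
python3 go.py .4805 -.16 .18 14
```

```text
t 10.28 p [ 0.4795 -0.1599  0.1904] yaw 14.24 tilt 0.17 F [1.29 1.   7.23] T [ 0.04 -0.44 -0.  ] w 0.58 q [ 0.77  0.06 -0.51  1.83  0.03  1.26  0.5 ]
shift [-0.0004  0.0009  0.0104] turn [0.15 0.09 0.24]
```

{"fn": "play_rows", "kwargs": {
  "series": [30,0,0,-0.002,0,0,0,30,0,0,-0.004,0,0,0,30,0,0,-0.006,0,0,0,30,0,0,-0.008,0,0,0,30,0,0,-0.008,0,0,0]
}}

```text
time: 10.7
position: [0.4782, -0.1598, 0.1973]
tool_rot: [-1.929, -2.479, 0.0]
ft_force: [2.0, 0.4, -0.3]
grip_width: 0.581
```

```bash
python3 go.py .4805 -.16 .18 14
```

```text
t 10.7 p [ 0.4782 -0.1598  0.1973] yaw 14.22 tilt 0.01 F [ 1.95  0.39 -0.33] T [-0.11 -0.59 -0.05] w 0.5806 q [ 0.77  0.05 -0.51  1.82  0.03  1.27  0.5 ]
shift [-0.0007  0.0022  0.0173] turn [-0.01  0.    0.22]
```

{"fn": "play_rows", "kwargs": {
  "series": [30,0,0.001,-0.004,0,0,0,30,0,0.0015,-0.008,0,0,0,30,0,0.0015,-0.014,0,0,0,30,0,0.0015,-0.02,0,0,0,30,0,0.0015,-0.03,0,0,0,30,0,0.0015,-0.04,0,0,0,30,0,0.0015,-0.05,0,0,0,30,0,0.0015,-0.06,0,0,0,30,0,0.0015,-0.07,0,0,0,30,0,0.0015,-0.075,0,0,0]
}}

```text
time: 11.53
position: [0.4803, -0.1596, 0.2742]
tool_rot: [1.928, 2.478, 0.001]
ft_force: [1.1, -0.8, -1.7]
grip_width: 0.578
```

```bash
python3 go.py .525 .152 .272 40;  python3 - <<'E'
from bench import *
import cv2,numpy as np
d=get_image("scene"); cv2.imwrite("pics/s3.png",d["frame"][:,:,::-1])
E
```

```text
t 11.53 p [ 0.4803 -0.1596  0.2742] yaw 14.22 tilt 0.13 F [ 1.14 -0.85 -1.74] T [ 0.03 -0.11  0.04] w 0.5776 q [ 0.78  0.01 -0.51  1.71  0.01  1.42  0.51]
shift [0.2911 0.1198 0.0019] turn [  0.08   0.11 -25.78]
```

View pics/s3.png

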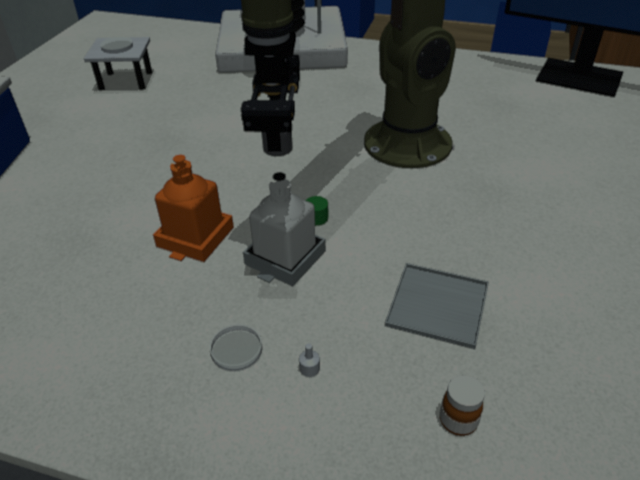

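The cap is off the neck and in the gripper at (277,140); the bare neck shows at (280,180). Next I carry it to above the tray.

{"fn": "play_rows", "kwargs": {
  "series": [30,0.015,0.006,0,0,0,0,30,0.045,0.018,0,0,0,-2,30,0.075,0.031,0,0,0,-4,30,0.105,0.043,0,0,0,-6,30,0.135,0.056,0,0,0,-8,30,0.165,0.068,0,0,0,-10,30,0.195,0.08,0,0,0,-12,30,0.225,0.092,0,0,0,-14,30,0.25,0.103,0,0,0,-16,30,0.27,0.111,0,0,0,-16]
}}

```text
time: 12.42
position: [0.5206, 0.1324, 0.2721]
tool_rot: [-1.56, -2.726, -0.001]
ft_force: [-0.8, -0.2, -0.6]
grip_width: 0.586
```

{"fn": "play_rows", "kwargs": {
  "series": [30,0.01,0.004,0,0,0,0,30,0.01,0.004,0,0,0,0,30,0.01,0.004,0,0,0,0]
}}

```text
time: 12.67
position: [0.5192, 0.1395, 0.2718]
tool_rot: [-1.565, -2.724, 0.002]
ft_force: [-0.7, -0.8, -0.4]
grip_width: 0.585
```

```bash
python3 go.py .525 .151 .1 30;  python3 - <<'E'
from bench import *
import cv2,numpy as np
d=get_image("scene"); np.savez("scene4.npz",**d);cv2.imwrite("pics/s4.png",d["frame"][:,:,::-1])
E
```

```text
t 12.67 p [0.5192 0.1395 0.2718] yaw 30.24 tilt 0.07 F [-0.74 -0.83 -0.37] T [-0.01 -0.07  0.02] w 0.585 q [ 0.44  0.12 -0.81  1.63  0.09  1.43  0.15]
shift [0.0071 0.011  0.1718] turn [-0.07  0.03  0.24]
```

View pics/s4.png

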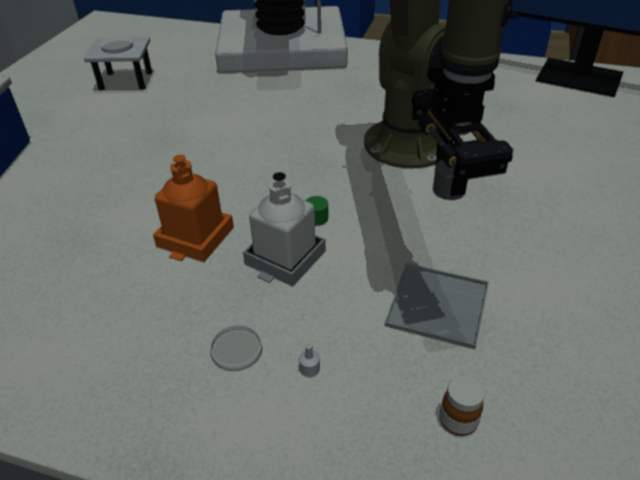

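{"fn": "play_rows", "kwargs": {
  "series": [30,0.003,0.005,0.015,0,0,0,30,0.007,0.011,0.04,0,0,0,30,0.007,0.011,0.07,0,0,0,30,0.007,0.011,0.1,0,0,0,30,0.007,0.011,0.13,0,0,0,30,0.007,0.011,0.16,0,0,0,30,0.007,0.011,0.19,0,0,0,30,0.007,0.011,0.21,0,0,0,30,0.007,0.011,0.22,0,0,0,30,0.007,0.011,0.22,0,0,0]
}}

```text
time: 13.55
position: [0.524, 0.1491, 0.0498]
tool_rot: [-1.568, -2.719, 0.006]
ft_force: [-0.6, -0.8, -1.7]
grip_width: 0.581
```

{"fn": "play_rows", "kwargs": {
  "series": [30,0,0,0,0,0,0,30,0,0,0.005,0,0,0,30,0,0,0.01,0,0,0,30,0,0,0.015,0,0,0,30,0,0,0.015,0,0,0,30,0,0,0.015,0,0,0]
}}

```text
time: 14.05
position: [0.5253, 0.1518, 0.0371]
tool_rot: [-1.565, -2.724, 0.0]
ft_force: [-0.4, 0.0, -0.5]
grip_width: 0.576
```

```bash
python3 go.py .525 .151 .0186 30
```

```text
t 14.05 p [0.5253 0.1518 0.0371] yaw 30.23 tilt 0.02 F [-0.38  0.04 -0.5 ] T [-0.01 -0.07  0.  ] w 0.5757 q [ 0.33  0.37 -0.76  1.89  0.3   1.   -0.04]
shift [-0.0005 -0.0006  0.0185] turn [-0.02  0.    0.23]
```

Lowering slowly until contact.

{"fn": "play_rows", "kwargs": {
  "series": [30,0,0,0.003,0,0,0,30,0,0,0.006,0,0,0,30,0,0,0.009,0,0,0,30,0,0,0.012,0,0,0,30,0,0,0.014,0,0,0,30,0,0,0.016,0,0,0,30,0,0,0.016,0,0,0,30,0,0,0.016,0,0,0]
}}

```text
time: 14.72
position: [0.5253, 0.1518, 0.021]
tool_rot: [-1.565, -2.724, 0.0]
ft_force: [-0.1, -0.5, -1.2]
grip_width: 0.581
```

{"fn": "play_rows", "kwargs": {
  "series": [30,0,0,0.0005,0,0,0,30,0,0,0.001,0,0,0,30,0,0,0.0015,0,0,0,30,0,0,0.0015,0,0,0,30,0,0,0.0015,0,0,0]
}}

```text
time: 15.13
position: [0.5254, 0.1518, 0.0196]
tool_rot: [1.565, 2.724, -0.0]
ft_force: [0.0, 0.1, 0.2]
grip_width: 0.581
```

{"fn": "play_rows", "kwargs": {
  "series": [30,0,0,0.0005,0,0,0,30,0,0,0.001,0,0,0,30,0,0,0.0015,0,0,0,30,0,0,0.0015,0,0,0,30,0,0,0.0015,0,0,0]
}}

```text
time: 15.55
position: [0.5255, 0.1518, 0.0185]
tool_rot: [1.565, 2.724, -0.0]
ft_force: [-1.5, 0.0, 4.3]
grip_width: 0.579
```

```bash
python3 go.py .525 .151 .0186 30
```

```text
t 15.55 p [0.5255 0.1518 0.0185] yaw 30.23 tilt 0.02 F [-1.46  0.04  4.29] T [-0.19  0.33 -0.01] w 0.5792 q [ 0.31  0.4  -0.74  1.9   0.33  0.97 -0.05]
shift [-0.0005 -0.0008 -0.0001] turn [-0.01  0.02  0.23]
```

{"fn": "play_rows", "kwargs": {
  "series": [30,0,0,-0.0005,0,0,0,30,0,0,-0.0005,0,0,0,65,0,0,-0.0005,0,0,0,75,0,0,-0.0005,0,0,0,90,0,0,-0.0005,0,0,0,95,0,0,-0.0005,0,0,0,95,0,0,-0.0005,0,0,0,95,0,0,-0.0005,0,0,0,95,0,0,-0.0005,0,0,0]
}}

```text
time: 16.3
position: [0.5254, 0.1518, 0.0186]
tool_rot: [1.565, 2.724, -0.0]
ft_force: [-0.3, 0.1, -1.0]
grip_width: 0.931
```

```bash
python3 go.py .525 .151 .0186 30
```

```text
t 16.3 p [0.5254 0.1518 0.0186] yaw 30.22 tilt 0.0 F [-0.31  0.07 -1.04] T [-0.01 -0.1   0.  ] w 0.9314 q [ 0.31  0.4  -0.75  1.9   0.32  0.97 -0.05]
shift [-0.0005 -0.0007 -0.    ] turn [-0.    0.    0.22]
```

{"fn": "play_rows", "kwargs": {
  "series": [95,0,0,-0.005,0,0,0,95,0,0,-0.015,0,0,0,95,0,0,-0.03,0,0,0,95,0,0,-0.05,0,0,0,95,0,0,-0.08,0,0,0,95,0,0,-0.11,0,0,0,95,0,0,-0.14,0,0,0,95,0,0,-0.17,0,0,0,95,0,0,-0.2,0,0,0,95,0,0,-0.22,0,0,0]
}}

```text
time: 17.13
position: [0.5261, 0.1526, 0.2429]
tool_rot: [1.563, 2.721, 0.004]
ft_force: [-0.3, -0.9, -0.2]
grip_width: 0.95
```

{"fn": "play_rows", "kwargs": {
  "series": [95,0,0,0,0,0,0,95,0,0,0,0,0,0,95,0,0,0,0,0,0]
}}

```text
time: 17.38
position: [0.5249, 0.1517, 0.2384]
tool_rot: [-1.565, -2.724, 0.001]
ft_force: [0.3, 0.4, -0.3]
grip_width: 0.955
```

Run:
```python
from bench import *
import cv2,numpy as np
o=[]
for n in("scene","top"):
    d=get_image(n); np.savez(f"{n}5.npz",**d); f=d["frame"][:,:,::-1]
    cv2.imwrite(f"pics/{n}5.png",f)
print(get_state()["ft_force"],get_state()["position"])
```

```text
[-0.92277278  0.19421845 -0.17127665] [0.52459529 0.15150769 0.23746244]
```

View pics/scene5.png

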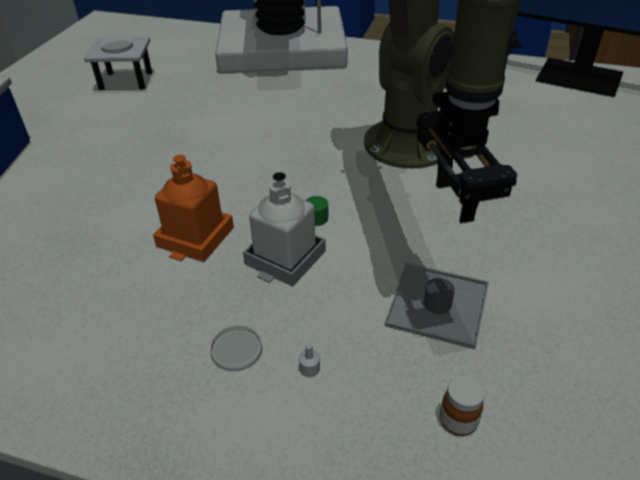

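The cap stands upright at (438,295), near the centre of the tray (about (437,304)). The gripper is well clear above it, and the tray and bystanders are where they were. Handing in.

Run:
```python
from bench import *
print(close_job())
```

```text
the job is handed in; nothing more can be done
None
```

The solvent jug is open: its grey cap stands upright near the centre of the steel tray, released, and the job is handed in at about 17.5 s of the 72 s. `close_job()` gives no verdict, so this rests on my own checks.

- **Pressing:** I gripped the cap head at 58 N. Pressing met a firm bottom about 7.4 mm below rest. The wrist force read at most 24.3 N after each step, against the 35 N limit.
- **Turning:** I turned the tool about 65° (1.14 rad) anticlockwise with 22 to 24 N held on. The turning torque stayed under about 0.05 N m. I had no separate measure of the cap's own turn, but it then came up freely, with no downward pull.
- **Placing:** The cap touched the tray floor at about 4 N, at the height I had predicted. I then opened the gripper and raised it about 0.22 m.
- **Last check:** The final scene picture shows the cap upright near the tray's centre and the jug's neck bare. By eye, the tray, probe, jar, dish and look-alikes have not moved. I did not view the last top picture.
- **Disagreement:** The two cameras differed by 3 to 5 mm in position. A check against the fingertips favoured the top camera, so I used its values. The gripper closed on the cap with almost no sideways force.

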